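# Load the fluids crate and pin its keeper frame over the bottles

### The job

Finish packing the red divided crate for the race trailer: stand the two loose white bottles with red caps upright in the two empty middle cells, one in each, setting them down and not dropping them, and let go of them. Then pull up the yellow lock knob of the aluminium keeper frame, slide the frame one hole further along its tube so that it lies over those two bottles as well, and let the pin go fully home in that hole. Finish with your hand still on the knob, holding the pin home while I check it - do not let go - and leave the two bottles already packed standing and everything else on the bench where it is.

Things in the scene. Friction and masses are not known exactly. Their poses are not given: they have to be found in the camera images.
- crate: red sheet-metal crate, 132 (x) by 196 (y) by 60 mm high, 4 mm walls, fixed. Near (-x) and far (+x) row of three 60 mm square cells at 64 mm pitch; floor 4 mm up, dividers 52 mm high. Origin: centre of its underside; x near to far row, y along the rows, z up. The +y column is packed, under the keeper frame; the middle one is to be filled; the -y one stays empty.
- cell_mid_near (a point): centre of the floor of the empty middle cell of the near row (crate x = -32, y = 0 mm)
- cell_mid_far (a point): centre of the floor of the empty middle cell of the far row (crate x = 32, y = 0 mm)
- cell_end_near (a point): centre of the floor of the packed near cell at the crate's +y end (crate x = -32, y = 64 mm)
- cell_end_far (a point): centre of the floor of the packed far cell at the crate's +y end (crate x = 32, y = 64 mm)
- tube_next_hole (a point): centre of the hole that the pin must go into, in the top face (60 mm up) of the fixed 25 mm square aluminium tube along the crate's near side (crate x = -84.5, y = -20 mm). The tube has four 11 mm holes 64 mm apart; the pin starts in the second from the +y end. A guide rod (12 mm) runs along the far side at crate x = 82, top 54 mm up.
- keeper (a joint): travel of the keeper frame along the tube, in m: 0 at its starting hole, growing towards the crate's -y end; the next hole is at 0.064, the one after at 0.128, and one the other way at -0.064. It slides against about 2 N of friction, and only while the pin is pulled. Knob, sleeve and frame move together.
- frame_edge (a point): middle of the keeper frame's leading (-y) edge, top face. The frame is an aluminium ladder of flat straps, 116 to 119 mm above the crate's underside (6 mm over the caps), 128 mm wide, 192 mm long: crate y = 34 to 226 mm at the start. Upright webs carry it at crate x = -62 and +62, 2 to 48 mm behind this edge, on a dark sleeve round the tube and a shoe on the rod.
- plunger (a joint): lift of the spring lock plunger (knob and pin), in m: 0 with the pin fully home, at most 0.016. The round-nosed 8 mm pin is clear of the tube from 0.012 up and blocks sliding below about 0.008. The spring pulls down with 4 N at 0 and 10 N at 0.016; over solid tube the pin rests at 0.012 and it drops in over a hole.
- lock_knob: yellow upright cylindrical lock knob, 22 mm diameter, 26 mm high, on the sleeve (33 mm wide). Origin: its centre; pin home 109 mm above the crate's underside, at crate x = -84.5, y = 44 mm at the start. Below it a 17 mm barrel, its top 23 mm under the knob's centre. The frame's upright is 20 mm from its axis on the crate's +x side; both sides along the tube are free.
- bottle_a: one of the two loose bottles to pack: white plastic bottle, round: straight body 52 mm diameter up to 52 mm, then a conical shoulder in to 26 mm diameter at 74 mm, and on top a red cap 30 mm diameter from 80 to 106 mm (total height 106 mm); about 160 g. Origin: centre of its underside, z up.
- bottle_b: the other loose bottle to pack, the same: white plastic bottle, round: straight body 52 mm diameter up to 52 mm, then a conical shoulder in to 26 mm diameter at 74 mm, and on top a red cap 30 mm diameter from 80 to 106 mm (total height 106 mm); about 160 g. Origin: centre of its underside, z up.
- packed_near: a bottle of the same kind already packed in the near cell at the crate's +y end. Origin: centre of its underside
- packed_far: a bottle of the same kind already packed in the far cell at the crate's +y end. Origin: centre of its underside
- dark_bottle: black bottle with a blue cap, same shape as the white ones, standing near the loose ones; not to be packed. Origin: centre of its underside
- tub: white and red hand-cleaner tub, 100 mm diameter, 90 mm high, standing. Origin: centre of its underside
- spray_can: blue and white spray can with a black cap, 54 mm diameter, 170 mm high, standing. Origin: centre of its underside
- spanner: steel spanner 190 mm long lying on the bench. Origin: centre of its underside
- handpiece: steel grinding handpiece 140 mm long, 22 mm diameter, lying on the bare bench, to the right of the robot. Origin: middle of its underside
There are look-alikes about, which are no part of the job. What is shaped like the bottle_b but brown, green or orange is not meant.

How it is judged:
By the outcome, as a careful person would: the job done as asked, in the order asked, and still so for the second after the job is handed in, while the arm keeps its last pose, push and grip.
It also fails if it takes over 62 s, if anything falls off the work surface, if the arm or the gripper's body presses on something with over 40 N, if the wrist force passes 120 N, or if a joint passes its speed limit or range.

### The arm

A 7-joint arm with a two-finger parallel gripper is mounted at the origin on the work surface. World frame = base frame: x ahead of the robot, y to its left, z up, the work surface at z = 0. Lengths are in m, angles in degrees, forces in N, time in s.
With the tool pointing down it reaches from about 0.4 to 0.875 m from the base axis. Payload 6.5 kg.
Tool frame: the origin (TCP) lies at the very end of the fingers, on their centre line; the grasp point (between the pads) lies 19 mm behind it; z points along the fingers, y is the line along which they close (so a half turn about z gives the same grasp; the last joint's range is limited). The gripper opens to 85 mm and grips with 20 to 120 N. Pads are 22 mm wide; open, the fingers measure 114 mm over their backs; the gripper's body (76 mm by 85 mm) begins 54 mm behind the grasp point. The pads swing forward as they close: fully open they stand 13 mm farther back than shut.
Start: joints at [-80.168, 30.733, -0.252, 88.115, 0.149, 61.152, -4.079], TCP at [0.153, 0.632, 0.231] pointing down, gripper open.
Joint ranges: [-154.64, 154.64], [-21.42, 123.67], [-72.66, 72.17], [13.99, 137.28], [-74.86, 254.86], [10.95, 109.41], [-158.01, 158.01]. Speed limits (degrees/s): [136.94, 136.94, 180, 180, 180, 180, 180].

### API

Orientations are given as a 3x3 rotation matrix whose columns are the frame's x, y, z axes.
In Python, from workcell import read_state, read_camera, hand_in, find_in, silhouettes, pinpoint gives the robot as it stands. The module is installed in compiled form; this text tells all that it offers.
- The arm moves only by the shell command python3 -m handwheel 'ROWS' [FORCE]. ROWS is JSON, a list of rows, each a list of 3 entries, a list of its own where there are three numbers: the shift along the tool's x, y, z in mm, then the turn, a rotation vector about the tool's x, y, z in rad, then the closure in counts, from 0 (fully open) to 255 (shut). In form: [[[dx, dy, dz], [wx, wy, wz], gripper], ...]. A call has 1 to 8 rows; each row is the pose to reach, as a shift and turn from the pose commanded when the call began, along the tool's axes at that moment; what a row does not reach only later rows make up. A row lasts 1/12 s, in which the tool goes at most 41.7 mm and 7.16 degrees, less where a joint would pass 70% of its speed; a pose out of reach is approached as far as the arm can. A call with a gripper value outside its range is refused whole. The fingers move at their own pace and stop on an object; FORCE is the grip in N (left out, the last holds). Time passes only in rows, so rows that repeat a pose let the fingers close. It gives the time, the measured TCP pose, the force, the opening and the grip force at its end, in the units of the state.
- read_state(): the state, without advancing time (a new reading comes with each control period).
- read_camera(name): name is "scene" or "top"; returns a dict with "frame" (480x640x3 uint8, red, green, blue), "fx", "fy", "cx", "cy" (pixels), "D" ([k1, k2, p1, p2, k3] as OpenCV has them; the pictures are not rectified), "extrinsics" (4x4, takes a point from camera to world coordinates). Camera axes: x right, y down, z forward; pixel columns grow to the right and rows downward; lengths in m; the calibration is good to about 2 mm. A picture is of the moment at which its call begins. There is no depth.
- hand_in(): hands the job in; it is judged then, once.
Trained networks look in a picture, given as the dict that the camera call returned (one of the last four; its "shot" number tells which), for a name from the list of things; names that differ only in an ending like _2 or _b are one class to them, and where a whole thing is asked for, a point or a joint stands for the part that bears it (a point fixed in the world has none). Each returns a list of dicts, best first, with "score" (0 to 1); they miss things now and then, are a little off and sometimes report something else, mostly with a low value. They report only what shows in the picture. A call takes as long as a camera call. They do not tell look-alikes from the thing itself.
- find_in(picture, query): "position" ([x, y, z] in m, in world coordinates, good to about 4 mm: the middle of the surface that is visible of it).
- silhouettes(picture, query): "region" (480x640 bool, what is visible of it).
- pinpoint(picture, query): "position" ([x, y, z] in m, in world coordinates, good to about 4 mm: a listed point, or the origin of a listed thing).
The state is a dict: "time": time; "joint_positions": joint angles; "joint_vel": joint speeds; "tau": joint torques, N m; "ee_pos": TCP position; "tcp_rot": TCP orientation; "wrist_force": force on the tool from outside, world axes, zero at the start; "wrist_torque": the same for the moment, N m; "finger_gap": finger opening in m; "gripper_force": force on a finger pad.
Only numpy, scipy, OpenCV 4.12 (cv2) and the standard library are available. Lean on these libraries where they do the work, as an engineer would, in place of code of your own. Each camera call takes 0.05 s, during which the arm holds its last target. There are 200 camera calls.

## Working session

There is one attempt and no reset: what is moved stays moved. The work goes in short steps, Python scripts to look and compute and a shell command to move; the robot and the scene stay as the last step left them, time stands still between calls to the robot, and variables do not carry over. Pictures are saved under pics/ and viewed, at most 10 in all, crops included, and the job is handed in when it is done.

```bash
mkdir -p pics; python3 - <<'E'
from workcell import *
import cv2,numpy as np
s=read_state(); print({k:np.round(v,3).tolist() for k,v in s.items()})
for n in("scene","top"):
    p=read_camera(n); cv2.imwrite(f"pics/{n}0.png",p["frame"][:,:,::-1])
    print(n,np.round(p["extrinsics"],3).tolist(),p["fx"],p["shot"])
    for q in("bottle_a","lock_knob","cell_mid_near","cell_mid_far","tube_next_hole","cell_end_near","packed_near","dark_bottle","crate","frame_edge","tub","spray_can","handpiece","spanner"):
        print(q,[(np.round(d["position"],3).tolist(),round(d["score"],2)) for d in pinpoint(p,q)][:6])
E
```

```text
{'time': 0.0, 'joint_positions': [-80.167, 30.778, -0.254, 88.17, 0.151, 61.152, -4.08], 'joint_vel': [-0.017, -0.082, 0.025, -0.023, -0.041, 0.087, 0.117], 'tau': [-0.0, -58.342, 1.048, -25.911, 0.012, 0.009, -0.0], 'ee_pos': [0.153, 0.631, 0.23], 'tcp_rot': [[-0.972, 0.236, -0.0], [0.236, 0.972, -0.002], [-0.0, -0.002, -1.0]], 'wrist_force': [1.117, -0.395, -0.152], 'wrist_torque': [-0.024, 0.035, -0.037], 'gripper_force': 0.0, 'finger_gap': 0.086}
scene [[0.419, 0.673, -0.61, 1.301], [0.908, -0.308, 0.285, -0.351], [0.004, -0.673, -0.74, 1.102], [0.0, 0.0, 0.0, 1.0]] 464.03270720225254 1
bottle_a [([0.637, -0.242, -0.002], 0.78), ([0.448, -0.241, 0.0], 0.77), ([0.469, -0.41, 0.001], 0.76), ([0.417, -0.081, 0.0], 0.75), ([0.568, 0.175, 0.002], 0.73), ([0.366, -0.19, 0.004], 0.6)]
lock_knob [([0.511, 0.169, 0.114], 0.56)]
cell_mid_near [([0.559, 0.113, 0.005], 0.72)]
cell_mid_far [([0.62, 0.105, 0.003], 0.7)]
tube_next_hole [([0.501, 0.102, 0.061], 0.7)]
cell_end_near [([0.561, 0.177, 0.006], 0.61), ([0.59, 0.146, 0.12], 0.38)]
packed_near [([0.588, 0.106, 0.003], 0.44), ([0.569, 0.
[... 699 characters left out ...]
.512, 0.164, 0.11], 0.63), ([0.593, 0.144, 0.125], 0.22)]
cell_mid_near [([0.338, 0.482, 0.001], 0.61), ([0.554, 0.11, 0.003], 0.56), ([0.617, 0.105, 0.003], 0.18)]
cell_mid_far [([0.616, 0.106, 0.001], 0.83), ([0.345, -0.487, -0.001], 0.74)]
tube_next_hole [([0.497, 0.101, 0.056], 0.93)]
cell_end_near [([0.561, 0.179, 0.005], 0.85)]
packed_near [([0.57, 0.182, 0.001], 0.62)]
dark_bottle [([0.559, -0.352, -0.001], 0.73)]
crate [([0.581, 0.112, -0.005], 0.88)]
frame_edge [([0.596, 0.146, 0.125], 0.71)]
tub [([0.337, 0.48, 0.001], 0.62), ([0.629, 0.167, 0.003], 0.15)]
spray_can [([0.502, 0.475, -0.001], 0.73)]
handpiece [([0.359, -0.333, -0.001], 0.64)]
spanner [([0.345, -0.484, 0.003], 0.64)]
```

View pics/scene0.png

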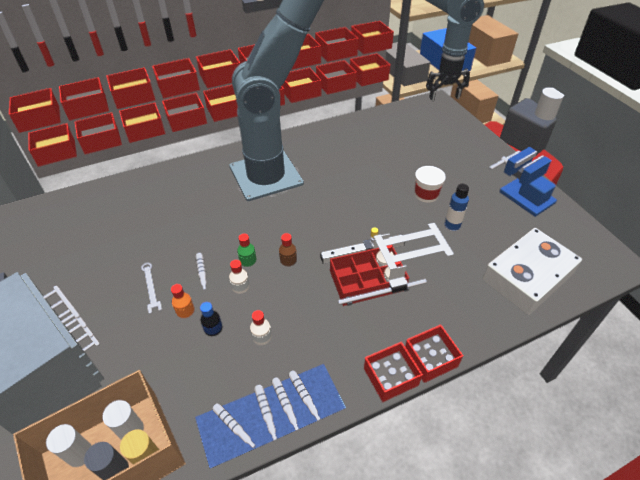

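View pics/top0.png

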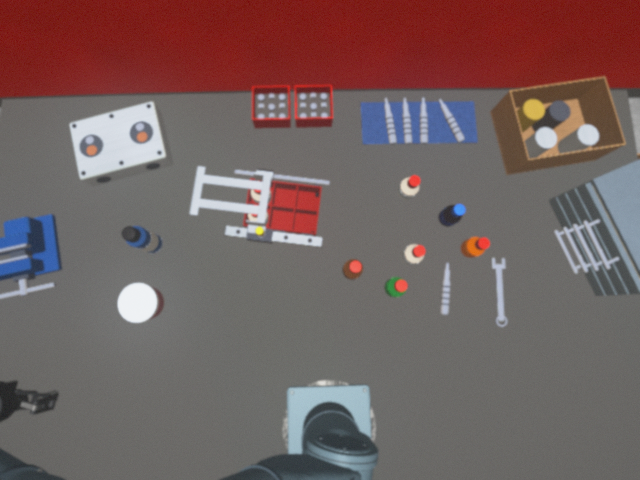

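The two white bottles stand at about (0.637,-0.24) and (0.448,-0.238), at scene px (260,325) and (238,277) and top px (410,186) and (415,253). The green, brown, orange and black ones are decoys. Next I'll triangulate the caps and the knob, and fit the crate pose.

```bash
cat > h.py <<'E'
import numpy as np,cv2,sys
from workcell import *
def K(p): return np.array([[p["fx"],0,p["cx"]],[0,p["fy"],p["cy"]],[0,0,1.]])
def proj(p,X):
    T=np.linalg.inv(p["extrinsics"]); return cv2.projectPoints(np.float64(X).reshape(-1,1,3),cv2.Rodrigues(T[:3,:3])[0],T[:3,3],K(p),np.float64(p["D"]))[0][:,0]
def tri(ps,us):
    u=[cv2.undistortPoints(np.float64(a).reshape(1,1,2),K(p),np.float64(p["D"]))[0].T for p,a in zip(ps,us)]
    P=[np.linalg.inv(p["extrinsics"])[:3] for p in ps]
    X=cv2.triangulatePoints(P[0],P[1],u[0],u[1]).ravel(); return X[:3]/X[3]
def blob(p,u,col,r=16):
    f=cv2.cvtColor(p["frame"],cv2.COLOR_RGB2HSV).astype(int); h,s,v=f[...,0],f[...,1],f[...,2]
    m=((h<8)|(h>172))&(s>150)&(v>90) if col=="red" else (h>22)&(h<36)&(s>130)&(v>90)
    y,x=np.mgrid[:480,:640]; m&=(np.hypot(x-u[0],y-u[1])<r)
    return np.array([x[m].mean(),y[m].mean()]),m.sum()
def rt(th): c,s=np.cos(th),np.sin(th); return np.array([[c,-s,0],[s,c,0],[0,0,1]])
def go(x,y,z,az):
    "shift in tool axes (mm) and wz (rad) to world pos, tool y azimuth az deg"
    s=read_state(); R=np.array(s["tcp_rot"]); d=R.T@(np.array([x,y,z])-s["ee_pos"])*1000
    cur=np.degrees(np.arctan2(R[1,1],R[0,1])); t=(az-cur+90)%180-90
    print("t",round(s["time"],2),"pos",np.round(s["ee_pos"],4),"az",round(cur,1),"j7",round(s["joint_positions"][6],1),"gap",round(s["finger_gap"],4),"F",np.round(s["wrist_force"],1))
    print("-> shift",np.round(d,1),"wz",round(-np.radians(t),3),"tilt",np.round(R[:,2],4))
if __name__=="__main__": go(*map(float,sys.argv[1:5]))
E
cat > m.py <<'E'
from h import *
from scipy.optimize import least_squares
ps=[read_camera(n) for n in("scene","top")]
for n,X in dict(a=[.448,-.238,.093],b=[.636,-.24,.093],knob=[.512,.167,.112]).items():
    c="yellow" if n=="knob" else "red"
    us=[blob(p,proj(p,X)[0],c) for p in ps]; print(n,tri(ps,[u[0] for u in us]).round(4),[u[1] for u in us])
M=dict(crate=[0,0,0],cell_mid_near=[-32,0,4],cell_mid_far=[32,0,4],cell_end_near=[-32,64,4],cell_end_far=[32,64,4],tube_next_hole=[-84.5,-20,60],lock_knob=[-84.5,44,109],frame_edge=[0,34,119])
A=[];B=[];N=[]
for p in ps:
    for q,m in M.items():
        m=np.array(m)/1000; e=rt(np.radians(-5))@m+[.584,.109,0]
        L=[d["position"] for d in pinpoint(p,q) if np.linalg.norm(d["position"]-e)<.02]
        if L: A.append(m);B.append(L[0]);N.append(q)
A=np.array(A);B=np.array(B)
f=lambda v:((rt(v[2])@A.T).T[:,:2]+v[:2]-B[:,:2]).ravel()
r=least_squares(f,[.584,.109,-.09],loss="soft_l1",f_scale=.004); v=r.x; print("crate",v[:2].round(4),np.degrees(v[2]).round(2))
for n,e in zip(N,f(v).reshape(-1,2)*1000): print(n,e.round(1))
for q,m in M.items(): print(q,(rt(v[2])@np.array(m)/1000+[v[0],v[1],0]).round(4))
for i,p in enumerate(ps):
    im=cv2.resize(p["frame"][:,:,::-1],None,fx=4,fy=4,interpolation=cv2.INTER_CUBIC)
    for z,x,y in((60,66,98),(4,60,0)):
        pass
    def line(pts,c):
        P=[(rt(v[2])@np.array(a)/1000+[v[0],v[1],0]) for a in pts]
        cv2.polylines(im,[np.int32((proj(p,P)+.5)*4)],True,c,1)
    line([(-66,-98,60),(66,-98,60),(66,98,60),(-66,98,60)],(0,255,0))
    line([(-97,-20,60),(-72,-20,60)],(0,255,0)); line([(-84.5,-32.5,60),(-84.5,-7.5,60)],(0,255,0))
    line([(-64,34,119),(64,34,119),(64,226,119),(-64,226,119)],(255,255,0))
    line([(-84.5+11*np.cos(t),44+11*np.sin(t),122) for t in np.arange(0,6.3,.5)],(255,0,0))
    c=np.int32(proj(p,[.585,.14,.08])[0]*4); cv2.imwrite(f"pics/fit{i}.png",im[c[1]-240:c[1]+240,c[0]-300:c[0]+300])
E
python3 m.py
```

```text
a [ 0.4513 -0.2412  0.098 ] [np.int64(115), np.int64(95)]
b [ 0.6375 -0.24    0.098 ] [np.int64(133), np.int64(98)]
knob [0.5087 0.1652 0.1189] [np.int64(31), np.int64(44)]
crate [0.5867 0.1095] -8.5
crate [-0.1  2.5]
cell_mid_near [-0.6  2.4]
cell_mid_far [-0.3  1.8]
cell_end_near [-1.1  0.3]
cell_end_far [-1.4 -0.9]
tube_next_hole [-0.7  0.6]
lock_knob [-5.2 -2.3]
frame_edge [-0.5 -2.1]
crate [ 5.2 -2.9]
cell_mid_near [-0.   1.7]
cell_mid_far [ 1.1 -1. ]
cell_end_near [ 1.1 -0.3]
cell_end_far [-0.6 -1.1]
tube_next_hole [2.9 3. ]
frame_edge [ 0.6 -1.2]
crate [0.5867 0.1095 0.    ]
cell_mid_near [0.5551 0.1143 0.004 ]
cell_mid_far [0.6184 0.1048 0.004 ]
cell_end_near [0.5645 0.1776 0.004 ]
cell_end_far [0.6278 0.1681 0.004 ]
tube_next_hole [0.5002 0.1022 0.06  ]
lock_knob [0.5097 0.1655 0.109 ]
frame_edge [0.5917 0.1432 0.119 ]
```

View pics/fit0.png

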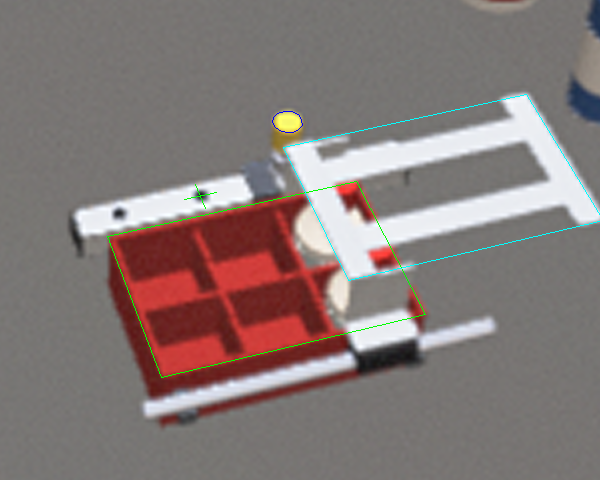

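View pics/fit1.png

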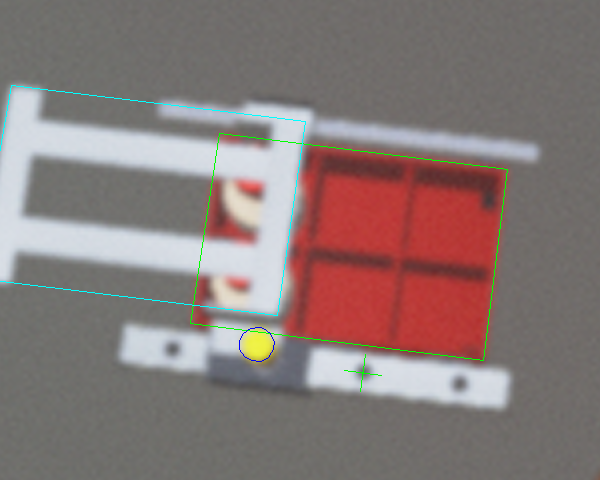

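The fit overlays match: crate outline, the next hole at top-crop px (364,372) and the knob at (257,345) all line up. Moving to the first bottle now.

```bash
python3 -m handwheel '[[[-367,-252,-30],[0,0,0],60],[[-367,-252,-30],[0,0,0],60],[[-367,-252,-30],[0,0,0],60],[[-367,-252,-30],[0,0,0],60],[[-367,-252,-30],[0,0,0],60],[[-367,-252,-30],[0,0,0],60],[[-367,-252,-30],[0,0,0],60],[[-367,-252,-30],[0,0,0],60]]' 30; python3 h.py 0.45 0.1 0.26 81.5
```

```text
time: 3.07
ee_pos: [0.3763, 0.3825, 0.2541]
tcp_rot: [[-0.972, 0.235, 0.0], [0.235, 0.972, 0.001], [-0.0, 0.001, -1.0]]
wrist_force: [0.4, 0.1, 0.3]
finger_gap: 0.0653
gripper_force: 0.0
t 3.07 pos [0.3763 0.3825 0.2541] az 76.4 j7 27.8 gap 0.0653 F [0.4 0.1 0.3]
-> shift [-138.1 -257.2   -6. ] wz -0.089 tilt [ 4.e-04  6.e-04 -1.e+00]
```

```bash
python3 -m handwheel '[[[-195,-449,-6],[0,0,-0.089],60],[[-195,-449,-6],[0,0,-0.089],60],[[-195,-449,-6],[0,0,-0.089],60],[[-195,-449,-6],[0,0,-0.089],60],[[-195,-449,-6],[0,0,-0.089],60],[[-195,-449,-6],[0,0,-0.089],60],[[-195,-449,-6],[0,0,-0.089],60],[[-195,-449,-6],[0,0,-0.089],60]]'; python3 h.py 0.450 -0.2395 0.15 81.5
```

```text
time: 3.73
ee_pos: [0.4323, 0.0538, 0.2582]
tcp_rot: [[-0.989, 0.148, 0.001], [0.148, 0.989, 0.001], [-0.001, 0.001, -1.0]]
wrist_force: [0.4, -0.3, -0.3]
finger_gap: 0.0652
gripper_force: 0.0
t 3.73 pos [0.4323 0.0538 0.2582] az 81.5 j7 71.2 gap 0.0652 F [ 0.4 -0.3 -0.3]
-> shift [ -60.9 -287.5  108.1] wz -0.0 tilt [ 1.e-03  6.e-04 -1.e+00]
```

```bash
python3 -m handwheel '[[[-61,-288,108],[0,0,0],60],[[-61,-288,108],[0,0,0],60],[[-61,-288,108],[0,0,0],60],[[-61,-288,108],[0,0,0],60],[[-61,-288,108],[0,0,0],60],[[-61,-288,108],[0,0,0],60],[[-61,-288,108],[0,0,0],60],[[-61,-288,108],[0,0,0],60]]'; python3 h.py 0.450 -0.2395 0.073 81.5
```

```text
time: 4.4
ee_pos: [0.4489, -0.2429, 0.1488]
tcp_rot: [[-0.988, 0.152, -0.0], [0.152, 0.988, -0.002], [0.0, -0.002, -1.0]]
wrist_force: [-0.1, 0.0, 1.1]
finger_gap: 0.0654
gripper_force: 0.0
t 4.4 pos [ 0.4489 -0.2429  0.1488] az 81.2 j7 117.6 gap 0.0654 F [-0.1  0.   1.1]
-> shift [-0.6  3.7 75.8] wz -0.004 tilt [-5.0e-04 -2.2e-03 -1.0e+00]
```

```bash
python3 - <<'E'
from h import *
p=read_camera("scene"); u=proj(p,[.45,-.24,.12])[0].astype(int)
f=p["frame"][u[1]-75:u[1]+75,u[0]-90:u[0]+90,::-1]; cv2.imwrite("pics/g1.png",cv2.resize(f,None,fx=4,fy=4))
E
```

```text
(no output)
```

View pics/g1.png

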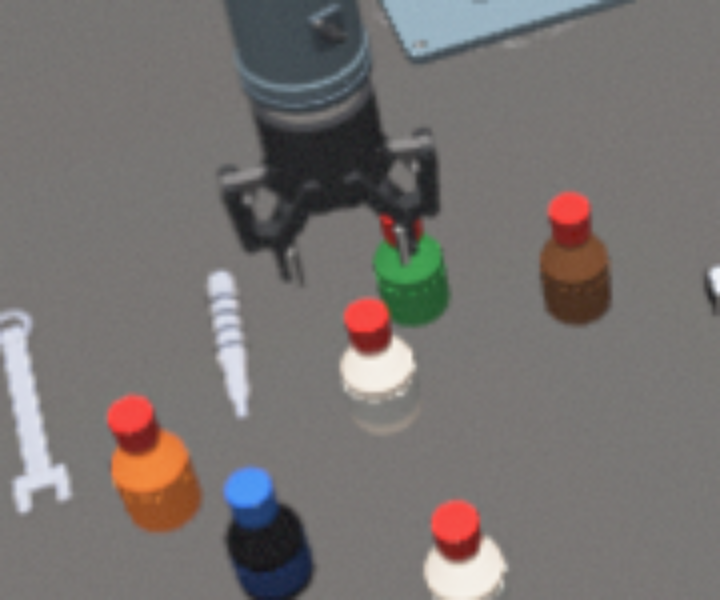

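The hand (px 330,200 in the crop) is above the white bottle (370,320), with the decoys clear of the fingers. Descending.

```bash
python3 -m handwheel '[[[0,2,36],[0,0,0],60],[[0,2,36],[0,0,0],60],[[0,2,36],[0,0,0],60]]'; python3 h.py 0.450 -0.2395 0.073 81.5
```

```text
time: 4.7
ee_pos: [0.449, -0.235, 0.113]
tcp_rot: [[-0.989, 0.148, -0.004], [0.148, 0.989, 0.002], [0.004, 0.001, -1.0]]
wrist_force: [0.3, -0.8, 0.2]
finger_gap: 0.0655
gripper_force: 0.0
t 4.7 pos [ 0.449 -0.235  0.113] az 81.5 j7 118.9 gap 0.0655 F [ 0.3 -0.8  0.2]
-> shift [-1.8 -4.3 40. ] wz 0.0 tilt [-0.0036  0.0017 -1.    ]
```

```bash
python3 -m handwheel '[[[-2,-4,38],[0,0,0],60],[[-2,-4,40],[0,0,0],60],[[-2,-4,40],[0,0,0],60],[[-2,-4,40],[0,0,0],255],[[-2,-4,40],[0,0,0],255],[[-2,-4,40],[0,0,0],255],[[-2,-4,40],[0,0,0],255],[[-2,-4,40],[0,0,0],255]]' 30; python3 h.py 0.450 -0.2395 0.073 81.5
```

```text
time: 5.37
ee_pos: [0.4529, -0.2405, 0.0756]
tcp_rot: [[-0.989, 0.148, 0.003], [0.148, 0.989, -0.0], [-0.003, 0.0, -1.0]]
wrist_force: [-0.6, 1.8, 8.3]
finger_gap: 0.0293
gripper_force: 29.0
t 5.37 pos [ 0.4529 -0.2405  0.0756] az 81.5 j7 121.2 gap 0.0293 F [-0.6  1.8  8.3]
-> shift [3.  0.6 2.6] wz -0.0 tilt [ 2.9e-03 -4.0e-04 -1.0e+00]
```

```bash
python3 -m handwheel '[[[0,0,-8],[0,0,0],255],[[0,0,-8],[0,0,0],255],[[0,0,-1],[0,0,0],255],[[0,0,0],[0,0,0],255],[[0,0,0],[0,0,0],255],[[0,0,0],[0,0,0],60],[[0,0,0],[0,0,0],60],[[0,0,0],[0,0,0],60]]' 30; python3 h.py 0.4505 -0.2400 0.073 -8.5
```

```text
time: 6.03
ee_pos: [0.4513, -0.2402, 0.0734]
tcp_rot: [[-0.989, 0.148, -0.001], [0.148, 0.989, 0.0], [0.001, 0.0, -1.0]]
wrist_force: [-0.8, 0.2, 0.1]
finger_gap: 0.064
gripper_force: 0.0
t 6.03 pos [ 0.4513 -0.2402  0.0734] az 81.5 j7 121.3 gap 0.064 F [-0.8  0.2  0.1]
-> shift [0.8 0.1 0.4] wz 1.57 tilt [-6.e-04  2.e-04 -1.e+00]
```

```bash
python3 -m handwheel '[[[0,0,0],[0,0,1.57],60],[[0,0,0],[0,0,1.57],60],[[0,0,0],[0,0,1.57],60],[[0,0,0],[0,0,1.57],60],[[0,0,0],[0,0,1.57],60],[[0,0,0],[0,0,1.57],60],[[0,0,0],[0,0,1.57],60],[[0,0,0],[0,0,1.57],60]]' 30; python3 h.py 0.4513 -0.2402 0.073 -8.5
```

```text
time: 6.7
ee_pos: [0.4513, -0.2403, 0.0734]
tcp_rot: [[-0.404, 0.915, -0.001], [0.915, 0.404, -0.0], [0.0, -0.001, -1.0]]
wrist_force: [-0.7, 0.1, -0.5]
finger_gap: 0.0655
gripper_force: 0.0
t 6.7 pos [ 0.4513 -0.2403  0.0734] az 23.8 j7 77.0 gap 0.0655 F [-0.7  0.1 -0.5]
-> shift [0.1 0.  0.4] wz 0.564 tilt [-7.e-04 -0.e+00 -1.e+00]
```

```bash
python3 -m handwheel '[[[0,0,0],[0,0,0.564],60],[[0,0,0],[0,0,0.564],60],[[0,0,0],[0,0,0.564],60],[[0,0,0],[0,0,0.564],60],[[0,0,0],[0,0,0.564],255],[[0,0,0],[0,0,0.564],255],[[0,0,0],[0,0,0.564],255],[[0,0,0],[0,0,0.564],255]]' 30; python3 -m handwheel '[[[0,0,0],[0,0,0],255],[[0,0,-35],[0,0,0],255],[[0,0,-75],[0,0,0],255],[[0,0,-115],[0,0,0],255],[[0,0,-140],[0,0,0],255]]'; python3 h.py 0.6184 0.1048 0.220 -8.5
```

```text
time: 7.37
ee_pos: [0.4513, -0.2403, 0.0736]
tcp_rot: [[0.139, 0.99, -0.001], [0.99, -0.139, 0.0], [0.0, -0.001, -1.0]]
wrist_force: [-0.1, 0.3, -1.7]
finger_gap: 0.0291
gripper_force: 29.7
time: 7.78
ee_pos: [0.4519, -0.2414, 0.2169]
tcp_rot: [[0.142, 0.99, 0.002], [0.99, -0.142, -0.001], [-0.001, 0.003, -1.0]]
wrist_force: [1.6, 0.0, -2.0]
finger_gap: 0.0293
gripper_force: 30.7
t 7.78 pos [ 0.4519 -0.2414  0.2169] az -8.1 j7 41.6 gap 0.0293 F [ 1.6  0.  -2. ]
-> shift [366.3 115.8  -3.1] wz 0.006 tilt [ 0.0024 -0.0011 -1.    ]
```

```bash
R='' ; python3 -m handwheel '[[[366,116,-3],[0,0,0.006],255],[[366,116,-3],[0,0,0.006],255],[[366,116,-3],[0,0,0.006],255],[[366,116,-3],[0,0,0.006],255],[[366,116,-3],[0,0,0.006],255],[[366,116,-3],[0,0,0.006],255],[[366,116,-3],[0,0,0.006],255],[[366,116,-3],[0,0,0.006],255]]'; python3 h.py 0.6184 0.1048 0.205 -8.5
```

```text
time: 8.45
ee_pos: [0.5964, 0.0621, 0.2161]
tcp_rot: [[0.146, 0.989, -0.001], [0.989, -0.146, 0.001], [0.0, -0.001, -1.0]]
wrist_force: [0.8, 0.4, -1.9]
finger_gap: 0.0289
gripper_force: 30.6
t 8.45 pos [0.5964 0.0621 0.2161] az -8.4 j7 9.3 gap 0.0289 F [ 0.8  0.4 -1.9]
-> shift [45.4 15.5 11.2] wz 0.001 tilt [-5.e-04  5.e-04 -1.e+00]
```

```bash
python3 -m handwheel '[[[35,12,5],[0,0,0],255],[[45.4,15.5,10],[0,0,0],255],[[45.4,15.5,10],[0,0,0],255],[[45.4,15.5,10],[0,0,0],255],[[45.4,15.5,10],[0,0,0],255]]'; python3 h.py 0.6184 0.1048 0.205 -8.5
python3 - <<'E'
from h import *
ps=[read_camera(n) for n in("scene","top")]
for i,p in enumerate(ps):
    u=(proj(p,[.6,.1,.11])[0]).astype(int)
    cv2.imwrite(f"pics/h{i}.png",cv2.resize(p["frame"][u[1]-60:u[1]+60,u[0]-50:u[0]+50,::-1],None,fx=4,fy=4,interpolation=cv2.INTER_CUBIC))
a=[cv2.imread(f"pics/h{i}.png") for i in(0,1)]; cv2.imwrite("pics/h.png",np.hstack(a))
E
```

```text
time: 8.87
ee_pos: [0.6177, 0.1004, 0.2065]
tcp_rot: [[0.15, 0.989, -0.0], [0.989, -0.15, -0.001], [-0.001, -0.0, -1.0]]
wrist_force: [-0.2, -0.8, -1.2]
finger_gap: 0.0291
gripper_force: 30.6
t 8.87 pos [0.6177 0.1004 0.2065] az -8.6 j7 6.1 gap 0.0291 F [-0.2 -0.8 -1.2]
-> shift [4.5 0.  1.5] wz -0.002 tilt [-5.0e-04 -1.1e-03 -1.0e+00]
```

View pics/h.png

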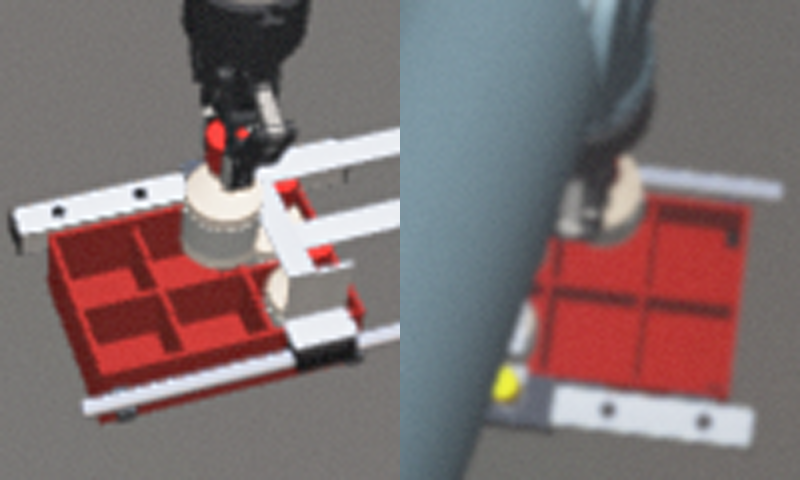

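The bottle hangs upright in the fingers (px 222,220 on the left), still high over the far middle cell and clear of the frame. I'll settle it above the cell and check.

```bash
python3 -m handwheel '[[[0,0,0],[0,0,0],255],[[0,0,0],[0,0,0],255]]'; python3 h.py 0.6184 0.1048 0.15 -8.5
```

```text
time: 9.13
ee_pos: [0.6182, 0.1016, 0.2068]
tcp_rot: [[0.149, 0.989, 0.0], [0.989, -0.149, 0.0], [0.0, 0.0, -1.0]]
wrist_force: [-0.8, -0.4, -0.6]
finger_gap: 0.0293
gripper_force: 30.6
t 9.13 pos [0.6182 0.1016 0.2068] az -8.6 j7 6.1 gap 0.0293 F [-0.8 -0.4 -0.6]
-> shift [ 3.2 -0.3 56.8] wz -0.001 tilt [ 3.e-04  3.e-04 -1.e+00]
```

```bash
python3 -m handwheel '[[[3,0,5],[0,0,0],255],[[3,0,40],[0,0,0],255],[[3,0,57],[0,0,0],255],[[3,0,57],[0,0,0],255],[[3,0,57],[0,0,0],255],[[3,0,57],[0,0,0],255]]'; python3 h.py 0.6184 0.1048 0.08 -8.5
```

```text
time: 9.63
ee_pos: [0.6196, 0.1053, 0.1506]
tcp_rot: [[0.148, 0.989, 0.002], [0.989, -0.148, -0.0], [0.0, 0.002, -1.0]]
wrist_force: [0.4, -0.7, -1.2]
finger_gap: 0.0293
gripper_force: 30.6
t 9.63 pos [0.6196 0.1053 0.1506] az -8.5 j7 8.1 gap 0.0293 F [ 0.4 -0.7 -1.2]
-> shift [-0.6 -1.2 70.6] wz 0.0 tilt [ 1.8e-03 -1.0e-04 -1.0e+00]
```

```bash
python3 -m handwheel '[[[-0.5,-1,15],[0,0,0],255],[[-0.5,-1,30],[0,0,0],255],[[-0.5,-1,45],[0,0,0],255],[[-0.5,-1,45],[0,0,0],255]]'; python3 h.py 0.6184 0.1048 0.079 -8.5
```

```text
time: 9.97
ee_pos: [0.6158, 0.1054, 0.1016]
tcp_rot: [[0.147, 0.989, -0.004], [0.989, -0.147, -0.0], [-0.001, -0.004, -1.0]]
wrist_force: [-0.6, -0.1, -2.2]
finger_gap: 0.0295
gripper_force: 30.6
t 9.97 pos [0.6158 0.1054 0.1016] az -8.5 j7 10.2 gap 0.0295 F [-0.6 -0.1 -2.2]
-> shift [-0.2  2.8 22.6] wz 0.001 tilt [-4.2e-03 -4.0e-04 -1.0e+00]
```

```bash
python3 -m handwheel '[[[0,1,12],[0,0,0],255],[[0,1,20],[0,0,0],255],[[0,1,23],[0,0,0],255],[[0,1,25],[0,0,0],255],[[0,1,25],[0,0,0],255]]'; python3 h.py 0.6184 0.1048 0.079 -8.5
```

```text
time: 10.38
ee_pos: [0.6186, 0.1049, 0.0791]
tcp_rot: [[0.147, 0.989, -0.0], [0.989, -0.147, -0.0], [-0.0, -0.0, -1.0]]
wrist_force: [0.1, -0.6, -1.6]
finger_gap: 0.0294
gripper_force: 30.7
t 10.38 pos [0.6186 0.1049 0.0791] az -8.5 j7 11.2 gap 0.0294 F [ 0.1 -0.6 -1.6]
-> shift [-0.1 -0.2  0.1] wz 0.0 tilt [-3.e-04 -2.e-04 -1.e+00]
```

```bash
python3 -m handwheel '[[[0,0,1],[0,0,0],255],[[0,0,2],[0,0,0],255],[[0,0,2],[0,0,0],255],[[0,0,2],[0,0,0],255]]'
```

```text
time: 10.72
ee_pos: [0.6188, 0.1051, 0.0776]
tcp_rot: [[0.147, 0.989, 0.0], [0.989, -0.147, 0.0], [0.0, 0.0, -1.0]]
wrist_force: [0.1, -0.8, -1.8]
finger_gap: 0.0295
gripper_force: 30.7
```

```bash
python3 -m handwheel '[[[0,0,1],[0,0,0],255],[[0,0,1],[0,0,0],255],[[0,0,1],[0,0,0],255]]'; python3 -m handwheel '[[[0,0,1],[0,0,0],255],[[0,0,1],[0,0,0],255],[[0,0,1],[0,0,0],255]]'
```

```text
time: 10.97
ee_pos: [0.619, 0.1051, 0.0775]
tcp_rot: [[0.147, 0.989, 0.001], [0.989, -0.147, 0.001], [0.001, 0.0, -1.0]]
wrist_force: [-2.4, 0.4, 6.5]
finger_gap: 0.0292
gripper_force: 31.4
time: 11.22
ee_pos: [0.6191, 0.1051, 0.0775]
tcp_rot: [[0.148, 0.989, 0.001], [0.989, -0.148, 0.001], [0.002, 0.001, -1.0]]
wrist_force: [-4.7, 1.4, 14.8]
finger_gap: 0.0292
gripper_force: 32.2
```

```bash
python3 -m handwheel '[[[0,0,-2],[0,0,0],255],[[0,0,-2],[0,0,0],90],[[0,0,-2],[0,0,0],90],[[0,0,-2],[0,0,0],90],[[0,0,-2],[0,0,0],90],[[0,0,-30],[0,0,0],90],[[0,0,-70],[0,0,0],90],[[0,0,-100],[0,0,0],90]]'; python3 h.py 0.6375 -0.2398 0.18 81.5
```

```text
time: 11.88
ee_pos: [0.6188, 0.1046, 0.1771]
tcp_rot: [[0.148, 0.989, 0.0], [0.989, -0.148, -0.001], [-0.001, 0.0, -1.0]]
wrist_force: [1.0, -0.2, 0.6]
finger_gap: 0.0551
gripper_force: 0.0
t 11.88 pos [0.6188 0.1046 0.1771] az -8.5 j7 7.0 gap 0.0551 F [ 1.  -0.2  0.6]
-> shift [-337.8   69.5   -2.6] wz 1.571 tilt [ 2.e-04 -7.e-04 -1.e+00]
```

```bash
python3 -m handwheel '[[[-338,70,-3],[0,0,1.57],60],[[-338,70,-3],[0,0,1.57],60],[[-338,70,-3],[0,0,1.57],60],[[-338,70,-3],[0,0,1.57],60],[[-338,70,-3],[0,0,1.57],60],[[-338,70,-3],[0,0,1.57],60],[[-338,70,-3],[0,0,1.57],60],[[-338,70,-3],[0,0,1.57],60]]'; python3 h.py 0.637 -0.2395 0.115 81.5
```

```text
time: 12.55
ee_pos: [0.6373, -0.2295, 0.1781]
tcp_rot: [[0.914, 0.405, -0.0], [0.405, -0.914, 0.0], [-0.0, -0.0, -1.0]]
wrist_force: [1.1, -0.3, 0.4]
finger_gap: 0.0656
gripper_force: 0.0
t 12.55 pos [ 0.6373 -0.2295  0.1781] az -66.1 j7 -15.8 gap 0.0656 F [ 1.1 -0.3  0.4]
-> shift [-4.3  9.  63.1] wz 0.565 tilt [-1.e-04  1.e-04 -1.e+00]
```

```bash
python3 -m handwheel '[[[-4,9,30],[0,0,0.565],60],[[-4,9,50],[0,0,0.565],60],[[-4,9,63],[0,0,0.565],60],[[-4,9,63],[0,0,0.565],60],[[-4,9,63],[0,0,0.565],60],[[-4,9,63],[0,0,0.565],60],[[-4,9,63],[0,0,0.565],60]]'; python3 h.py 0.637 -0.2395 0.0735 81.5
```

```text
time: 13.13
ee_pos: [0.6374, -0.2377, 0.1151]
tcp_rot: [[0.99, -0.139, -0.0], [-0.139, -0.99, -0.0], [-0.0, 0.0, -1.0]]
wrist_force: [0.7, -0.7, -0.4]
finger_gap: 0.0652
gripper_force: 0.0
t 13.13 pos [ 0.6374 -0.2377  0.1151] az -98.0 j7 -41.7 gap 0.0652 F [ 0.7 -0.7 -0.4]
-> shift [-0.1  1.8 41.6] wz 0.009 tilt [-4.e-04 -4.e-04 -1.e+00]
```

```bash
python3 -m handwheel '[[[0,1.5,35],[0,0,0.009],60],[[0,1.5,41],[0,0,0.009],60],[[0,1.5,41],[0,0,0.009],60],[[0,1.5,41],[0,0,0.009],255],[[0,1.5,41],[0,0,0.009],255],[[0,1.5,41],[0,0,0.009],255],[[0,1.5,41],[0,0,0.009],255],[[0,1.5,41],[0,0,0.009],255]]' 30;  python3 h.py 0.637 -0.2395 0.0735 81.5; python3 -m handwheel '[[[0,0,-8],[0,0,0],255],[[0,0,-8],[0,0,0],255],[[0,0,-1],[0,0,0],255],[[0,0,0],[0,0,0],255],[[0,0,0],[0,0,0],255],[[0,0,0],[0,0,0],60],[[0,0,0],[0,0,0],60],[[0,0,0],[0,0,0],60]]' 30; python3 h.py 0.637 -0.2395 0.073 -8.5
```

```text
time: 13.8
ee_pos: [0.638, -0.2395, 0.0759]
tcp_rot: [[0.989, -0.15, 0.002], [-0.15, -0.989, -0.001], [0.002, 0.0, -1.0]]
wrist_force: [-0.6, 1.2, 5.4]
finger_gap: 0.0291
gripper_force: 29.7
t 13.8 pos [ 0.638  -0.2395  0.0759] az -98.6 j7 -40.9 gap 0.0291 F [-0.6  1.2  5.4]
-> shift [-1.   0.2  2.4] wz -0.002 tilt [ 2.1e-03 -8.0e-04 -1.0e+00]
time: 14.47
ee_pos: [0.6368, -0.2389, 0.0736]
tcp_rot: [[0.989, -0.151, -0.001], [-0.151, -0.989, 0.0], [-0.001, -0.0, -1.0]]
wrist_force: [0.1, 0.5, 0.4]
finger_gap: 0.0637
gripper_force: 0.0
t 14.47 pos [ 0.6368 -0.2389  0.0736] az -98.7 j7 -40.9 gap 0.0637 F [0.1 0.5 0.4]
-> shift [0.2 0.5 0.6] wz 1.568 tilt [-8.e-04  3.e-04 -1.e+00]
```

```bash
python3 -m handwheel '[[[0,0,0],[0,0,-1.575],60],[[0,0,0],[0,0,-1.575],60],[[0,0,0],[0,0,-1.575],60],[[0,0,0],[0,0,-1.575],60],[[0,0,0],[0,0,-1.575],60],[[0,0,0],[0,0,-1.575],60],[[0,0,0],[0,0,-1.575],60],[[0,0,0],[0,0,-1.575],60]]' 30; python3 h.py 0.637 -0.239 0.0735 -8.5
```

```text
time: 15.13
ee_pos: [0.6369, -0.239, 0.0738]
tcp_rot: [[0.656, 0.755, -0.001], [0.755, -0.656, 0.0], [-0.0, -0.001, -1.0]]
wrist_force: [0.0, -0.5, -0.5]
finger_gap: 0.0654
gripper_force: 0.0
t 15.13 pos [ 0.6369 -0.239   0.0738] az -41.0 j7 10.6 gap 0.0654 F [ 0.  -0.5 -0.5]
-> shift [0.1 0.1 0.3] wz -0.568 tilt [-7.e-04  1.e-04 -1.e+00]
```

```bash
python3 -m handwheel '[[[0,0,0],[0,0,-0.568],60],[[0,0,0],[0,0,-0.568],60],[[0,0,0],[0,0,-0.568],60],[[0,0,0],[0,0,-0.568],60],[[0,0,0],[0,0,-0.568],60],[[0,0,0],[0,0,-0.568],255],[[0,0,0],[0,0,-0.568],255],[[0,0,0],[0,0,-0.568],255]]' 30; python3 -m handwheel '[[[0,0,0],[0,0,0],255],[[0,0,0],[0,0,0],255],[[0,0,-35],[0,0,0],255],[[0,0,-75],[0,0,0],255],[[0,0,-115],[0,0,0],255],[[0,0,-145],[0,0,0],255],[[0,0,-145],[0,0,0],255]]'; python3 h.py 0.5551 0.1143 0.220 -8.5
```

```text
time: 15.8
ee_pos: [0.637, -0.239, 0.074]
tcp_rot: [[0.156, 0.988, -0.0], [0.988, -0.156, 0.0], [-0.0, -0.0, -1.0]]
wrist_force: [1.7, 0.2, 2.1]
finger_gap: 0.0293
gripper_force: 6.8
time: 16.38
ee_pos: [0.6399, -0.2414, 0.2264]
tcp_rot: [[0.154, 0.988, 0.009], [0.988, -0.154, -0.004], [-0.003, 0.01, -1.0]]
wrist_force: [0.7, -1.4, -0.3]
finger_gap: 0.0291
gripper_force: 30.5
t 16.38 pos [ 0.6399 -0.2414  0.2264] az -8.9 j7 33.6 gap 0.0291 F [ 0.7 -1.4 -0.3]
-> shift [ 338.4 -138.7    4. ] wz -0.007 tilt [ 0.0094 -0.0043 -0.9999]
```

```bash
python3 -m handwheel '[[[338,-139,0],[0,0,-0.007],255],[[338,-139,0],[0,0,-0.007],255],[[338,-139,0],[0,0,-0.007],255],[[338,-139,0],[0,0,-0.007],255],[[338,-139,0],[0,0,-0.007],255],[[338,-139,0],[0,0,-0.007],255],[[338,-139,0],[0,0,-0.007],255],[[338,-139,0],[0,0,-0.007],255]]'; python3 h.py 0.5551 0.1143 0.21 -8.5
```

```text
time: 17.05
ee_pos: [0.5579, 0.087, 0.2187]
tcp_rot: [[0.147, 0.989, -0.001], [0.989, -0.147, -0.0], [-0.0, -0.001, -1.0]]
wrist_force: [-0.2, 0.3, -2.0]
finger_gap: 0.0289
gripper_force: 30.7
t 17.05 pos [0.5579 0.087  0.2187] az -8.5 j7 6.3 gap 0.0289 F [-0.2  0.3 -2. ]
-> shift [26.6 -6.7  8.7] wz 0.001 tilt [-9.e-04 -0.e+00 -1.e+00]
```

```bash
python3 -m handwheel '[[[27,-7,9],[0,0,0],255],[[27,-7,9],[0,0,0],255],[[27,-7,9],[0,0,0],255],[[27,-7,9],[0,0,0],255],[[27,-7,9],[0,0,0],255]]'; python3 h.py 0.5551 0.1143 0.15 -8.5
```

```text
time: 17.47
ee_pos: [0.5564, 0.1108, 0.2104]
tcp_rot: [[0.149, 0.989, 0.0], [0.989, -0.149, -0.001], [-0.001, 0.0, -1.0]]
wrist_force: [-0.3, -1.0, -2.5]
finger_gap: 0.0292
gripper_force: 30.6
t 17.47 pos [0.5564 0.1108 0.2104] az -8.6 j7 4.3 gap 0.0292 F [-0.3 -1.  -2.5]
-> shift [ 3.4 -1.8 60.4] wz -0.002 tilt [ 3.e-04 -9.e-04 -1.e+00]
```

```bash
python3 -m handwheel '[[[3,-1.5,10],[0,0,0],255],[[3,-1.5,40],[0,0,0],255],[[3,-1.5,60],[0,0,0],255],[[3,-1.5,60],[0,0,0],255],[[3,-1.5,60],[0,0,0],255],[[3,-1.5,60],[0,0,0],255],[[3,-1.5,60],[0,0,0],255]]'; python3 h.py 0.5551 0.1143 0.08 -8.5
```

```text
time: 18.05
ee_pos: [0.5563, 0.1155, 0.1516]
tcp_rot: [[0.147, 0.989, 0.002], [0.989, -0.147, 0.0], [0.001, 0.002, -1.0]]
wrist_force: [-0.3, 0.0, -2.1]
finger_gap: 0.0294
gripper_force: 30.6
t 18.05 pos [0.5563 0.1155 0.1516] az -8.5 j7 7.3 gap 0.0294 F [-0.3  0.  -2.1]
-> shift [-1.4 -1.2 71.6] wz 0.001 tilt [ 2.3e-03  4.0e-04 -1.0e+00]
```

```bash
python3 -m handwheel '[[[-1,-1,15],[0,0,0],255],[[-1,-1,30],[0,0,0],255],[[-1,-1,45],[0,0,0],255],[[-1,-1,45],[0,0,0],255],[[-1,-1,45],[0,0,0],255]]'; python3 h.py 0.5551 0.1143 0.079 -8.5
```

```text
time: 18.47
ee_pos: [0.5543, 0.115, 0.106]
tcp_rot: [[0.147, 0.989, 0.0], [0.989, -0.147, 0.0], [0.0, 0.0, -1.0]]
wrist_force: [0.5, -0.2, -1.9]
finger_gap: 0.0291
gripper_force: 30.6
t 18.47 pos [0.5543 0.115  0.106 ] az -8.4 j7 9.9 gap 0.0291 F [ 0.5 -0.2 -1.9]
-> shift [-0.6  0.8 27. ] wz 0.001 tilt [ 4.e-04  0.e+00 -1.e+00]
```

```bash
python3 -m handwheel '[[[-0.5,0.5,10],[0,0,0],255],[[-0.5,0.5,18],[0,0,0],255],[[-0.5,0.5,24],[0,0,0],255],[[-0.5,0.5,27],[0,0,0],255],[[-0.5,0.5,27],[0,0,0],255],[[-0.5,0.5,27],[0,0,0],255]]'; python3 -m handwheel '[[[0,0,1],[0,0,0],255],[[0,0,2],[0,0,0],255],[[0,0,2],[0,0,0],255]]'
```

```text
time: 18.97
ee_pos: [0.5546, 0.1144, 0.0782]
tcp_rot: [[0.147, 0.989, 0.0], [0.989, -0.147, -0.0], [-0.0, 0.0, -1.0]]
wrist_force: [0.1, -0.3, -0.6]
finger_gap: 0.0294
gripper_force: 30.6
time: 19.22
ee_pos: [0.555, 0.1144, 0.0779]
tcp_rot: [[0.147, 0.989, 0.0], [0.989, -0.147, 0.001], [0.001, 0.0, -1.0]]
wrist_force: [-4.8, -0.7, 16.8]
finger_gap: 0.0293
gripper_force: 32.3
```

```bash
python3 -m handwheel '[[[0,0,-2],[0,0,0],255],[[0,0,-2],[0,0,0],90],[[0,0,-2],[0,0,0],90],[[0,0,-2],[0,0,0],90],[[0,0,-2],[0,0,0],90],[[0,0,-30],[0,0,0],90],[[0,0,-70],[0,0,0],90],[[0,0,-110],[0,0,0],90]]'; python3 h.py 0.5095 0.1653 0.19 81.5
```

```text
time: 19.88
ee_pos: [0.5535, 0.1141, 0.1867]
tcp_rot: [[0.147, 0.989, -0.002], [0.989, -0.147, -0.001], [-0.002, -0.002, -1.0]]
wrist_force: [0.7, 1.2, 0.2]
finger_gap: 0.0555
gripper_force: 0.0
t 19.88 pos [0.5535 0.1141 0.1867] az -8.4 j7 5.3 gap 0.0555 F [0.7 1.2 0.2]
-> shift [ 44.2 -51.   -3.3] wz -1.57 tilt [-0.0025 -0.0015 -1.    ]
```

```bash
python3 -m handwheel '[[[44,-51,-3],[0,0,1.572],90],[[44,-51,-3],[0,0,1.572],90],[[44,-51,-3],[0,0,1.572],90],[[44,-51,-3],[0,0,1.572],90],[[44,-51,-3],[0,0,1.572],90],[[44,-51,-3],[0,0,1.572],90],[[44,-51,-3],[0,0,1.572],90],[[44,-51,-3],[0,0,1.572],90]]'; python3 h.py 0.5095 0.1653 0.19 81.5
```

```text
time: 20.55
ee_pos: [0.5104, 0.1656, 0.1891]
tcp_rot: [[0.914, 0.406, -0.0], [0.406, -0.914, -0.0], [-0.0, 0.0, -1.0]]
wrist_force: [0.4, -0.4, 0.2]
finger_gap: 0.0549
gripper_force: 0.0
t 20.55 pos [0.5104 0.1656 0.1891] az -66.0 j7 -48.4 gap 0.0549 F [ 0.4 -0.4  0.2]
-> shift [-0.9 -0.  -0.9] wz 0.566 tilt [-0.e+00 -3.e-04 -1.e+00]
```

```bash
python3 -m handwheel '[[[-1,0,0],[0,0,0.566],90],[[-1,0,10],[0,0,0.566],90],[[-1,0,20],[0,0,0.566],90],[[-1,0,35],[0,0,0.566],90],[[-1,0,45],[0,0,0.566],90],[[-1,0,45],[0,0,0.566],90],[[-1,0,45],[0,0,0.566],90]]'; python3 h.py 0.5095 0.1653 0.094 81.5
python3 - <<'E'
from h import *
p=read_camera("scene"); u=(proj(p,[.58,.12,.11])[0]).astype(int)
cv2.imwrite("pics/k.png",cv2.resize(p["frame"][u[1]-70:u[1]+60,u[0]-80:u[0]+80,::-1],None,fx=4,fy=4,interpolation=cv2.INTER_CUBIC))
b,n=blob(p,proj(p,[.555,.114,.105])[0],"yellow",40); print(b,n)
E
```

```text
time: 21.13
ee_pos: [0.5093, 0.1648, 0.144]
tcp_rot: [[0.99, -0.14, -0.001], [-0.14, -0.99, -0.001], [-0.001, 0.001, -1.0]]
wrist_force: [0.6, 0.2, -0.4]
finger_gap: 0.0551
gripper_force: 0.0
t 21.13 pos [0.5093 0.1648 0.144 ] az -98.0 j7 -73.6 gap 0.0551 F [ 0.6  0.2 -0.4]
-> shift [ 0.1 -0.6 50. ] wz 0.008 tilt [-7.0e-04 -1.1e-03 -1.0e+00]
[373.85294118 230.41176471] 34
```

View pics/k.png

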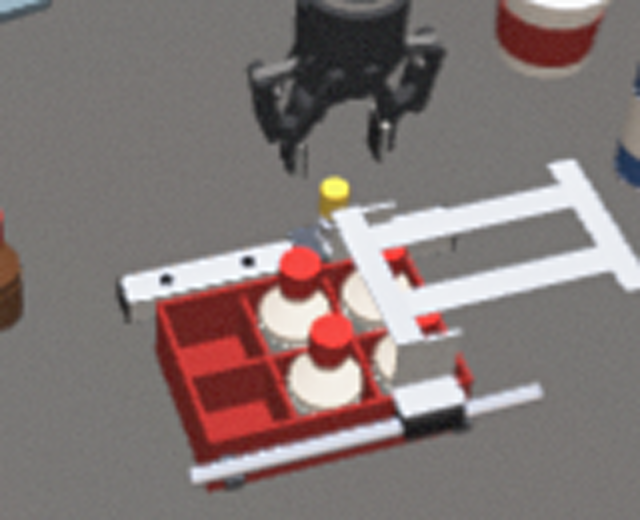

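Both bottles stand in the middle cells (caps at px 300,267 and 330,335), and the open fingers straddle the knob (335,195). Now I'll grip the knob.

```bash
python3 -m handwheel '[[[0,-0.5,30],[0,0,0.008],90],[[0,-0.5,48],[0,0,0.008],90],[[0,-0.5,49],[0,0,0.008],90],[[0,-0.5,49],[0,0,0.008],90],[[0,-0.5,49],[0,0,0.008],255],[[0,-0.5,49],[0,0,0.008],255],[[0,-0.5,49],[0,0,0.008],255],[[0,-0.5,49],[0,0,0.008],255]]' 60; python3 h.py 0.5095 0.1653 0.094 81.5;  python3 -m handwheel '[[[0,0,0],[0,0,0],255],[[0,0,0],[0,0,0],255]]' 60; python3 h.py 0.5002 0.1022 0.11 81.5
```

```text
time: 21.85
ee_pos: [0.5105, 0.1658, 0.0968]
tcp_rot: [[0.989, -0.149, 0.002], [-0.149, -0.989, 0.001], [0.002, -0.001, -1.0]]
wrist_force: [-1.2, 0.4, 5.6]
finger_gap: 0.0205
gripper_force: 58.4
t 21.85 pos [0.5105 0.1658 0.0968] az -98.6 j7 -71.2 gap 0.0205 F [-1.2  0.4  5.6]
-> shift [-1.   0.6  2.8] wz -0.002 tilt [ 0.0019  0.0011 -1.    ]
time: 22.02
ee_pos: [0.5105, 0.1658, 0.0968]
tcp_rot: [[0.989, -0.149, 0.002], [-0.149, -0.989, 0.001], [0.002, -0.001, -1.0]]
wrist_force: [-1.5, 0.1, 7.0]
finger_gap: 0.0204
gripper_force: 58.4
t 22.02 pos [0.5105 0.1658 0.0968] az -98.6 j7 -71.2 gap 0.0204 F [-1.5  0.1  7. ]
-> shift [ -0.7  64.4 -13.3] wz -0.002 tilt [ 0.002   0.0011 -1.    ]
```

```bash
python3 -m handwheel '[[[0,0,-5],[0,0,0],255],[[0,0,-10],[0,0,0],255],[[0,0,-15],[0,0,0],255],[[0,0,-16.5],[0,0,0],255],[[0,0,-16.5],[0,0,0],255]]' 60; python3 h.py 0.5002 0.1022 0.11 81.5
```

```text
time: 22.43
ee_pos: [0.5103, 0.1658, 0.1122]
tcp_rot: [[0.989, -0.149, 0.002], [-0.149, -0.989, 0.0], [0.002, -0.0, -1.0]]
wrist_force: [6.5, 0.4, -9.1]
finger_gap: 0.0203
gripper_force: 58.9
t 22.43 pos [0.5103 0.1658 0.1122] az -98.6 j7 -72.4 gap 0.0203 F [ 6.5  0.4 -9.1]
-> shift [-0.5 64.3  2.2] wz -0.002 tilt [ 0.0017  0.     -1.    ]
```

```bash
python3 -m handwheel '[[[0,8,0],[0,0,0],255],[[0,16,0],[0,0,0],255],[[0,26,0],[0,0,0],255],[[0,36,0],[0,0,0],255],[[0,46,0],[0,0,0],255],[[0,54,0],[0,0,0],255],[[0,60,0],[0,0,0],255],[[0,60,0],[0,0,0],255]]' 60; python3 h.py 0.5010 0.1025 0.11 81.5
```

```text
time: 23.1
ee_pos: [0.5014, 0.1051, 0.1121]
tcp_rot: [[0.989, -0.151, 0.002], [-0.151, -0.989, -0.001], [0.002, 0.0, -1.0]]
wrist_force: [5.9, -3.5, -9.7]
finger_gap: 0.0203
gripper_force: 59.2
t 23.1 pos [0.5014 0.1051 0.1121] az -98.7 j7 -65.5 gap 0.0203 F [ 5.9 -3.5 -9.7]
-> shift [0.  2.6 2.1] wz -0.003 tilt [ 2.e-03 -6.e-04 -1.e+00]
```

```bash
python3 -m handwheel '[[[0,2,0],[0,0,0],255],[[0,2.5,0],[0,0,0],255],[[0,2.5,0],[0,0,0],255],[[0,2.5,0],[0,0,0],255]]' 60; python3 h.py 0.5008 0.1025 0.11 81.5
```

```text
time: 23.43
ee_pos: [0.5012, 0.104, 0.112]
tcp_rot: [[0.989, -0.149, 0.002], [-0.149, -0.989, -0.0], [0.002, -0.0, -1.0]]
wrist_force: [5.4, -0.2, -9.4]
finger_gap: 0.0201
gripper_force: 59.2
t 23.43 pos [0.5012 0.104  0.112 ] az -98.6 j7 -65.3 gap 0.0201 F [ 5.4 -0.2 -9.4]
-> shift [-0.2  1.5  2. ] wz -0.002 tilt [ 2.e-03 -2.e-04 -1.e+00]
```

```bash
python3 -m handwheel '[[[0,1.5,0],[0,0,0],255],[[0,2,0],[0,0,0],255],[[0,2,0],[0,0,0],255],[[0,2,0],[0,0,0],255]]' 60; python3 h.py 0.5008 0.1025 0.11 81.5
```

```text
time: 23.77
ee_pos: [0.501, 0.1022, 0.112]
tcp_rot: [[0.989, -0.149, 0.002], [-0.149, -0.989, 0.0], [0.002, -0.0, -1.0]]
wrist_force: [6.2, -0.0, -9.4]
finger_gap: 0.0202
gripper_force: 59.2
t 23.77 pos [0.501  0.1022 0.112 ] az -98.6 j7 -65.0 gap 0.0202 F [ 6.2 -0.  -9.4]
-> shift [-0.2 -0.3  2. ] wz -0.001 tilt [ 2.e-03  1.e-04 -1.e+00]
```

```bash
python3 -m handwheel '[[[0,0,3],[0,0,0],255],[[0,0,6],[0,0,0],255],[[0,0,9],[0,0,0],255],[[0,0,12],[0,0,0],255],[[0,0,14],[0,0,0],255],[[0,0,16],[0,0,0],255],[[0,0,16.5],[0,0,0],255],[[0,0,16.5],[0,0,0],255]]' 60; python3 h.py 0.501 0.1022 0.0968 81.5
```

```text
time: 24.43
ee_pos: [0.5012, 0.1021, 0.0968]
tcp_rot: [[0.989, -0.149, 0.002], [-0.149, -0.989, 0.001], [0.002, -0.002, -1.0]]
wrist_force: [1.0, 1.9, 7.7]
finger_gap: 0.0202
gripper_force: 61.1
t 24.43 pos [0.5012 0.1021 0.0968] az -98.6 j7 -63.9 gap 0.0202 F [1.  1.9 7.7]
-> shift [-0.2 -0.1 -0. ] wz -0.002 tilt [ 0.002   0.0015 -1.    ]
```

```bash
python3 -m handwheel '[[[0,0,0.5],[0,0,0],255],[[0,0,0.5],[0,0,0],255],[[0,0,0.5],[0,0,0],255]]' 60
python3 - <<'E'
from h import *
p=read_camera("scene"); u=(proj(p,[.58,.10,.11])[0]).astype(int)
cv2.imwrite("pics/z.png",cv2.resize(p["frame"][u[1]-70:u[1]+60,u[0]-80:u[0]+80,::-1],None,fx=4,fy=4,interpolation=cv2.INTER_CUBIC))
for q in("frame_edge","lock_knob"): print(q,[(np.round(d["position"],3).tolist(),round(d["score"],2)) for d in pinpoint(p,q)][:2])
print("expected edge",np.array([.5867,.1095])+(rt(np.radians(-8.5))@[0,-.030,0])[:2])
E
```

```text
time: 24.68
ee_pos: [0.5013, 0.1021, 0.0967]
tcp_rot: [[0.989, -0.149, 0.002], [-0.149, -0.989, 0.002], [0.002, -0.002, -1.0]]
wrist_force: [-0.4, 2.1, 13.5]
finger_gap: 0.0199
gripper_force: 61.6
frame_edge [([0.58, 0.082, 0.121], 0.6)]
lock_knob [([0.566, 0.176, 0.002], 0.66), ([0.506, 0.104, 0.112], 0.6)]
expected edge [0.58226572 0.07982952]
```

View pics/z.png

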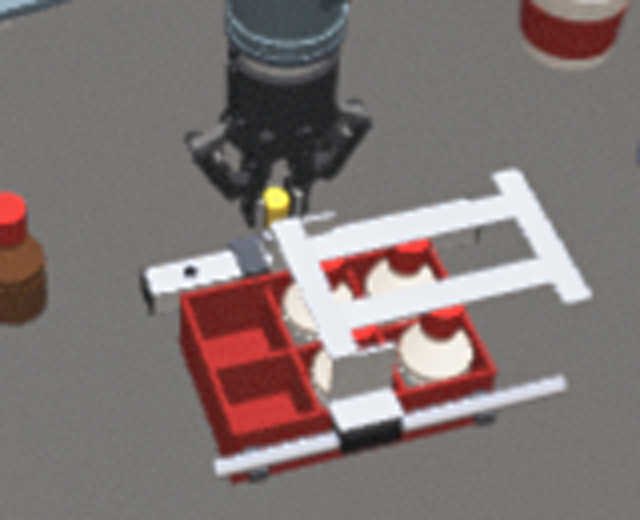

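The frame's edge (px 315,285) now lies over the middle bottles and all four bottles stand. The hand holds the knob (275,205), the height matches the starting home height, and it doesn't move under 13 N. Handing in.

```bash
python3 -c "
from workcell import *
print(hand_in())"
```

```text
the job is handed in; nothing more can be done
None
```

I packed both bottles upright in the middle cells, moved the keeper frame one hole along so it lies over them, and handed in at about 25 s with the pin home and the gripper still holding the knob down.

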